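Fit a scraper blade over its locating pin and lock it

ROBOT

A 7-joint arm with a two-finger parallel gripper is mounted at the origin on the work surface. World frame = base frame: x ahead of the robot, y to its left, z up, the work surface at z = 0. Lengths are in m, angles in rad, forces in N, time in s.
With the tool pointing down it reaches from about 0.35 to 0.9 m from the base axis. Payload 19.9 kg.
Tool frame: the origin (TCP) lies on the mounting face of the last link; the fingertips stand 173 mm ahead of it and the grasp point (between the pads) lies 155 mm ahead of it; z points along the fingers, y is the direction in which the jaws open and shut (so a half turn about z gives the same grasp; the last joint's range is limited). The gripper opens to 85 mm and grips with 20 to 120 N. Pads are 22 mm wide; open, the fingers measure 114 mm over their backs; the gripper's body (76 mm by 85 mm) begins 54 mm behind the grasp point. The pads swing forward as they close: fully open they stand 13 mm farther back than shut.
Start: joints at [1.268, 0.417, -0.01, 1.614, 0.005, 1.111, -0.053], TCP at [0.162, -0.604, 0.405] pointing down, gripper open.
Joint ranges: [-2.81, 2.81], [-0.39, 2.02], [-1.27, 1.25], [0.06, 2.57], [-1.19, 4.33], [0.19, 2], [-2.82, 2.82]. Speed limits (rad/s): [1.89, 1.89, 2.39, 2.39, 3.01, 3.01, 3.01].

INTERFACE

Orientations are given as a rotation vector (axis times angle).
In Python, from rig import ctrl, grab_frame, camera_model, models gives the robot as it stands.
- The arm moves only by the tool carry_out, never from a script. Its arguments are lists of equal length, an entry for each row: "claw": the opening, from 0 (shut) to 1 (fully open); "xyz": the shift along the world's x, y, z in mm, a list of three; "turn": the turn about the world's z in rad. A call has 1 to 5 rows; each row shifts and turns the commanded pose from where the row before left it; what a row does not reach is not made up. A row lasts 1/8 s, in which the tool goes at most 62.5 mm and 10.7 degrees, less where a joint would pass 70% of its speed; a pose out of reach is approached as far as the arm can. A call is refused whole if a number of a shift passes 62.5 or a number of a turn 0.188, either way. A call with a gripper value outside its range is refused whole. The fingers move at their own pace and stop on an object; "newtons" is the grip in N (left out, the last holds). Time passes only in rows, so rows that do not move let the fingers close. It gives the time, the measured TCP pose, the force and the opening at its end, in the units of the state.
- ctrl.get_state(): the state, without advancing time (a new reading comes with each control period).
- grab_frame(name): name is "side" or "top" or "wrist"; returns (picture, depth): 400x640x3 uint8, red, green, blue; 400x640 float32, m along the optical axis (not along the pixel's ray), 0 where there is no reading.
- camera_model(name): a dict with "fx", "fy", "cx", "cy" (pixels), "origin" and "rotation" of the camera in the world. Camera axes: x right, y down, z forward; pixel columns grow to the right and rows downward; lengths in m; the calibration is good to about 2 mm. A picture is of the moment at which its call begins: read the wrist's pose just before it. camera_model takes no time and is no camera call; for the wrist camera it gives the pose at the moment of the call.
- ctrl.job_done(): hands the job in, once; it reports no verdict.
Trained networks look in the newest picture that a camera, given by its name, has taken for a name from the list of things; names that differ only in an ending like _2 or _b are one class to them, and where a whole thing is asked for, a point or a joint stands for the part that bears it (a point fixed in the world has none). Each returns a list of dicts, best first, with "score" (0 to 1); they miss things now and then, are a little off and sometimes report something else, mostly with a low value. They report only what shows in the picture. A call takes as long as a camera call. They do not tell look-alikes from the thing itself.
- models.outline_of(camera, name): "pixels" (400x640 bool, what is visible of it) and "location" ([column, row] in pixels, amid what is visible of it).
The state is a dict: "time_s": time; "joint_positions": joint angles; "joint_velocities": joint speeds; "joint_torque": joint torques, N m; "tool_pos": TCP position; "tcp_rot": TCP orientation; "force": force on the tool from outside, world axes, zero at the start; "moment": the same for the moment, N m; "finger_gap": finger opening in m.
Only numpy, scipy, OpenCV 4.12 (cv2) and the standard library are available. Lean on these libraries where they do the work, as an engineer would, in place of code of your own. Each camera call takes 0.05 s, during which the arm holds its last target.

TASK

Fit the scraper blade with the blue grip tab into the grey blade holder: lay it flat on the bed with its notch over the locating pin and its back edge flush along the steel fence, then push the lock bar fully home over the end of the blade and let go. Feel for the pin gently, as the blade must never be forced against the holder or the pin, and leave the other things on the bench where they are.

Things in the scene. Friction and masses are not known exactly. Their poses are not given: they have to be found in the camera images.
- blade: Loose blade to fit: flat steel plate 44 mm wide (x), 130 mm long (y), 4 mm thick, z up, about 0.12 kg, blue upright grip tab in its middle. Origin: centre of its underside. Back edge at x = +22 mm, cutting edge at x = -22 mm. A U-shaped notch 8.4 mm wide (along y) and 14 mm deep opens in the back edge, centred at y = +28 mm.
- blade_grip (a point): Centre to grasp of the blade's blue plastic grip tab, 28 mm above the blade's underside, over the blade's middle; same axes as the blade. The tab is 12 mm thick (along x), 36 mm long (along y) and spans 4 to 50 mm above the underside.
- blade_notch (a point): Middle of the notch's mouth: on the line of the blade's back edge, at the underside; in the blade's axes 22 mm in x, 28 mm in y and -28 mm in z from blade_grip. Same axes as the blade.
- blade_tail (a point): The end of the blade's back edge farther from the notch, at the underside; in the blade's axes 22 mm in x, -65 mm in y and -28 mm in z from blade_grip. Same axes as the blade.
- holder: Fixed grey holder block, placed differently each time. Origin on the bench; x towards the fence, y along the bed, z up. Base plate 118 x 250 x 6 mm (x -66 to 52, y -158 to 93 mm). The flat bed, 20 mm above the origin, runs from x = -55 mm to the fence. Steel fence: inner face at x = +30 mm, 5 mm above the bed, y = -82 to 85 mm.
- bed (a point): A point on the bed's surface, at x = +8, y = -21, z = +20 mm in the holder; same axes. The fitted blade lies with its axes parallel to the holder's and its back edge on the fence, so its middle is at x = +8 mm; along y it sits where the pin lets it. Over 40 N, knocks included, between blade and holder or pin spoils the blade: touch at 5 mm/s or so.
- pin_track (a point): End of the pin's track nearer the lock, on the bed at x = +23, y = +7 mm in the holder; same axes. One rigid brass locating pin, 6 mm in diameter, its flat top 8 mm above the bed, stands in the track. It is set anew for each job, 6 to 36 mm from this point along +y; its exact place is not measured: find it by feel or sight. The notch has 1.2 mm play over it each way along y.
- lock_grip (a point): Centre of the lock bar's black upright knob, 20 mm (x) by 14 mm (y), 31 to 76 mm above the bench, this point at 57 mm. Open, it is at x = +3, y = -115 mm in the holder; same axes. A steel tongue under it, 20 mm wide, 6 to 11 mm above the bed, reaches 31 mm ahead of it in +y and slides over the blade's end. Guide blocks 12 mm high flank the bar 22 mm behind the open knob.
- lock (a joint): Lock bar travel along the holder's +y: 0 open, 0.040 m fully home. About 2 N of friction; stays where it is left.
- old_blade: The worn blade with an orange tab, no notch, otherwise the same size as the good one; origin at the centre of its underside. To be left alone.
- phone: Opened phone, 71 x 146 x 8 mm, lying on a tray on the left; origin at the centre of its underside. To be left alone.
- flux_jar: Amber jar 44 mm across, 55 mm high, beyond the holder; origin at the centre of its underside. To be left alone.
- dish: Steel dish 110 mm across, 30 mm high, beyond the blades; origin at the centre of its underside. To be left alone.
- driver: Small screwdriver lying at the left front, 150 mm long. To be left alone.
- tweezers: Steel tweezers 125 mm long lying beyond the holder. To be left alone.
Things that resemble listed ones, but are neither listed nor needed, are in the scene too. What is shaped like the blade but purple or turquoise is not meant.

How it is judged:
By the outcome, as a careful person would: the job done as asked, in the order asked, and still so for the second after the job is handed in, with the robot touching nothing.
It also fails if it takes over 67 s, if anything falls off the work surface, if the arm or the gripper's body presses on something with over 40 N, if the wrist force passes 120 N, or if a joint passes its speed limit or range.

## Working session

There is one attempt and no reset: what is moved stays moved. The work goes in short steps, Python scripts to look and compute and a tool call to move; the robot and the scene stay as the last step left them, time stands still between calls to the robot, and variables do not carry over. Pictures are saved under pics/ and viewed, and the job is handed in when it is done.

Besides the shell and the picture viewer there is one more tool, called after ">>>" by a JSON object that holds its "op" and its "data". carry_out: Moves the arm, as the interface text tells. Its arguments: {"type":"object","properties":{"claw":{"type":"array","items":{"type":"number"}},"xyz":{"type":"array","items":{"type":"array","items":{"type":"number"}}},"turn":{"type":"array","items":{"type":"number"}},"newtons":{"type":"number"}},"required":["claw","xyz","turn"]}

```bash
ls; mkdir -p pics
cat > h.py <<'E'
import numpy as np, cv2
from rig import ctrl, grab_frame, camera_model, models
def save(n,img): cv2.imwrite(f'pics/{n}.png',cv2.cvtColor(img,cv2.COLOR_RGB2BGR))
def cloud(d,cm):
    v,u=np.mgrid[0:d.shape[0],0:d.shape[1]]
    p=np.stack([(u-cm['cx'])/cm['fx']*d,(v-cm['cy'])/cm['fy']*d,d],-1)
    return p@np.array(cm['rotation']).T+np.array(cm['origin'])
E
python3 - <<'E'
from h import *
s=ctrl.get_state(); print({k:np.round(v,3) for k,v in s.items()})
for c in ['side','top','wrist']:
    cm=camera_model(c); im,d=grab_frame(c); save(c+'0',im); np.savez(f'{c}0.npz',im=im,d=d,**cm)
    print(c,{k:np.round(v,3).tolist() for k,v in cm.items()})
E
```

```text
pics
{'time_s': np.float64(0.0), 'joint_positions': array([ 1.267,  0.418, -0.01 ,  1.614,  0.005,  1.111, -0.053]), 'joint_velocities': array([ 0.002,  0.   , -0.   ,  0.001,  0.   , -0.001, -0.   ]), 'joint_torque': array([ 1.0000e-03, -8.6444e+01,  6.8000e-01, -4.3489e+01,  1.9000e-02,
        7.0000e-03, -0.0000e+00]), 'tool_pos': array([ 0.162, -0.604,  0.404]), 'tcp_rot': array([-3.114, -0.41 ,  0.   ]), 'force': array([-0.16 , -0.525, -0.495]), 'moment': array([-0.047, -0.023, -0.005]), 'finger_gap': np.float64(0.085)}
side {'fx': 465.546, 'fy': 465.546, 'cx': 318.152, 'cy': 194.589, 'origin': [0.215, 1.038, 0.927], 'rotation': [-0.289, 2.719, -1.295]}
top {'fx': 457.869, 'fy': 457.869, 'cx': 314.534, 'cy': 201.675, 'origin': [0.394, 0.044, 1.263], 'rotation': [-2.206, 2.188, -0.059]}
wrist {'fx': 310.077, 'fy': 310.077, 'cx': 319.85, 'cy': 203.444, 'origin': [0.226, -0.587, 0.374], 'rotation': [2.318, -1.78, -0.237]}
```

```bash
sed -i "s/np.array(cm\['rotation'\]).T/cv2.Rodrigues(np.array(cm['rotation'],float))[0].T/" h.py; cat h.py | tail -3
```

```text
v,u=np.mgrid[0:d.shape[0],0:d.shape[1]]
    p=np.stack([(u-cm['cx'])/cm['fx']*d,(v-cm['cy'])/cm['fy']*d,d],-1)
    return p@cv2.Rodrigues(np.array(cm['rotation'],float))[0].T+np.array(cm['origin'])
```

View pics/top0.png

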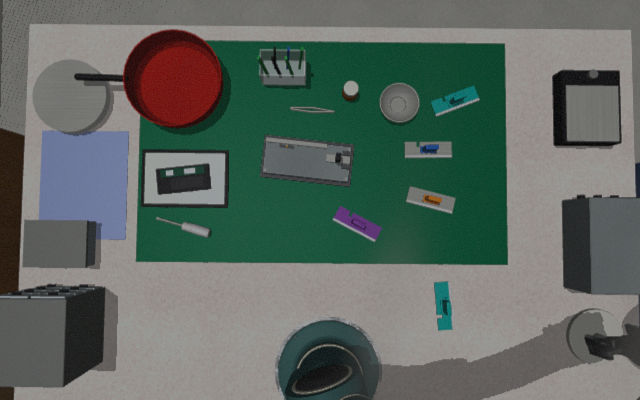

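View pics/side0.png

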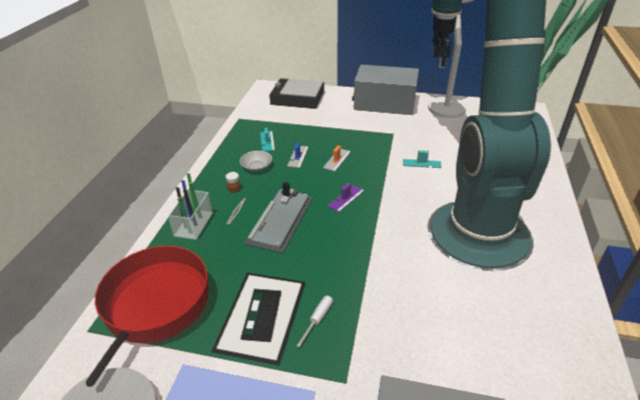

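View pics/wrist0.png

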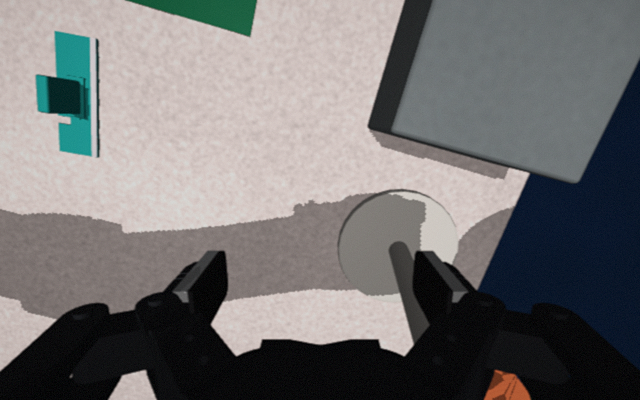

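Run:
```python
from h import *
for c in ['top','side']:
    z=np.load(c+'0.npz'); cm={k:z[k] for k in z.files}; P=cloud(z['d'],cm); np.save(c+'P.npy',P)
    im=z['im']
    grab_frame(c)
    for n in ['blade','holder','lock','old_blade']:
        for r in models.outline_of(c,n)[:4]:
            m=r['pixels']; q=P[m&(z['d']>0)]
            print(c,n,round(r['score'],2),np.round(r['location']),np.round(np.median(q,0),3),np.round(q[:,2].max(),3),m.sum())
z=np.load('top0.npz');im=z['im']
a=cv2.resize(im[120:200,250:370],None,fx=6,fy=6,interpolation=cv2.INTER_CUBIC);save('zh',a)
a=cv2.resize(im[125:220,390:490],None,fx=6,fy=6,interpolation=cv2.INTER_CUBIC);save('zb',a)
```

```text
top blade 0.86 [358. 222.] [ 0.398 -0.076  0.005] 0.057 712
top blade 0.85 [458. 101.] [ 0.74  -0.343  0.005] 0.056 771
top blade 0.85 [444. 304.] [ 0.184 -0.311  0.005] 0.054 823
top blade 0.84 [426. 150.] [ 0.603 -0.269  0.005] 0.056 726
top holder 0.95 [309. 160.] [0.57  0.062 0.02 ] 0.081 3914
side blade 0.84 [420. 161.] [ 0.18  -0.31   0.005] 0.053 452
side blade 0.74 [268. 141.] [ 0.738 -0.334  0.005] 0.052 209
side blade 0.62 [348. 197.] [ 0.398 -0.065  0.004] 0.051 497
side blade 0.59 [298. 156.] [ 0.601 -0.257  0.005] 0.054 303
side holder 0.75 [281. 221.] [0.566 0.085 0.02 ] 0.077 2418
side holder 0.7 [296. 153.] [ 0.601 -0.258  0.006] 0.054 267
side lock 0.68 [284. 190.] [ 0.572 -0.015  0.043] 0.077 154
side old_blade 0.65 [337. 157.] [ 0.464 -0.265  0.004] 0.054 321
side old_blade 0.21 [284. 192.] [ 0.572 -0.015  0.044] 0.077 152
```

View pics/zh.png

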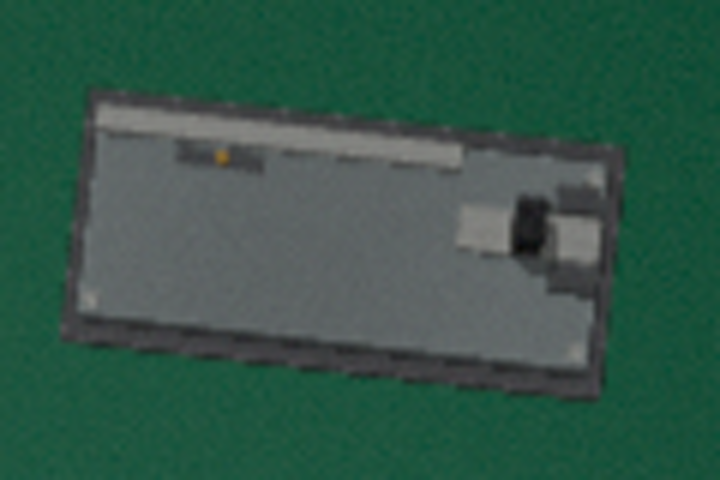

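View pics/zb.png

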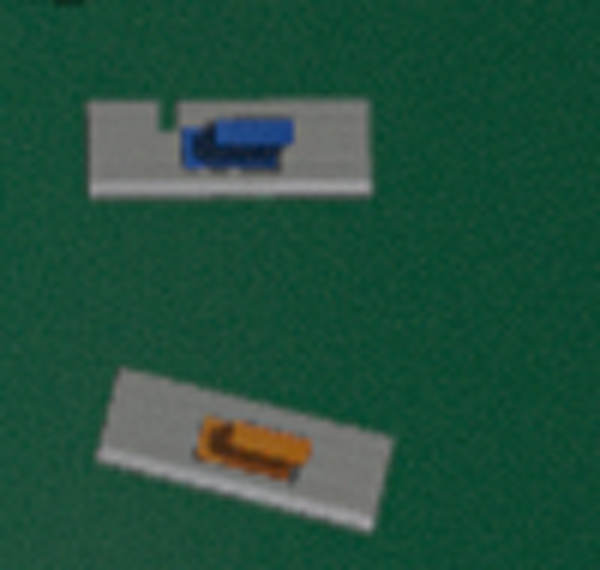

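>>> {"op": "carry_out", "data": {"claw": [0.6,0.6,0.6,0.6,0.6], "xyz": [[48,35,0],[48,35,0],[48,35,0],[48,35,0],[48,35,0]], "turn": [0.145,0.145,0.145,0.145,0.145]}}

```text
time_s: 1.27
tool_pos: [0.4031, -0.4274, 0.4049]
tcp_rot: [2.763, 1.494, -0.0]
force: [-0.6, -0.8, 0.7]
finger_gap: 0.0516
```

>>> {"op": "carry_out", "data": {"claw": [0.6,0.6,0.6,0.6,0.6], "xyz": [[48,35,-10],[48,35,-10],[48,35,-10],[48,35,-10],[0,0,0]], "turn": [0.145,0.145,0.145,0.145,0]}}

```text
time_s: 1.9
tool_pos: [0.5966, -0.2845, 0.3635]
tcp_rot: [-2.215, -2.225, -0.003]
force: [-0.5, -0.0, 0.1]
finger_gap: 0.0513
```

```bash
cat > look.py <<'E'
from h import *
import sys
def wlook(n):
    s=ctrl.get_state(); cm=camera_model('wrist'); im,d=grab_frame('wrist'); save(n,im); np.savez(f'{n}.npz',im=im,d=d,**cm)
    print(np.round(s['time_s'],2),np.round(s['tool_pos'],4),np.round(s['tcp_rot'],3),np.round(s['force'],1),round(float(s['finger_gap']),4))
    R=cv2.Rodrigues(np.array(s['tcp_rot']))[0]; print('jaw y',np.round(R[:,1],4),'z',np.round(R[:,2],4))
wlook(sys.argv[1])
E
python3 look.py w1
```

```text
1.9 [ 0.5966 -0.2845  0.3635] [-2.215 -2.225 -0.003] [-0.5 -0.   0.1] 0.0513
jaw y [1.     0.0044 0.    ] z [ 0.      0.0029 -1.    ]
```

View pics/w1.png

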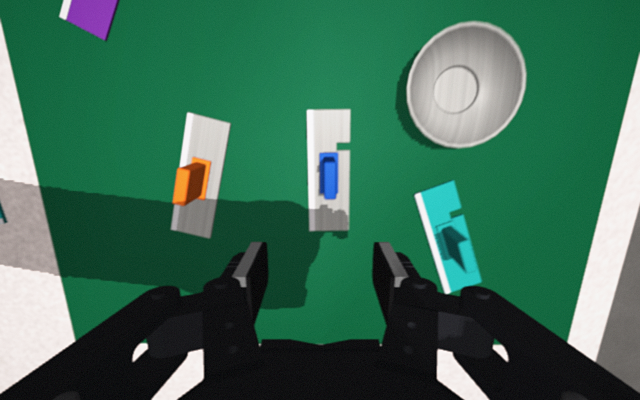

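Run:
```python
from h import *
z=np.load('w1.npz'); P=cloud(z['d'],z); im=z['im'].astype(int)
sub=np.zeros(im.shape[:2],bool); sub[95:240,295:362]=1
hsv=cv2.cvtColor(z['im'],cv2.COLOR_RGB2HSV)
bl=sub&(hsv[...,0]>100)&(hsv[...,0]<130)&(hsv[...,1]>120)
green=(hsv[...,0]>55)&(hsv[...,0]<95)&(hsv[...,1]>100)
pl=sub&~green
pl=cv2.morphologyEx(pl.astype(np.uint8),cv2.MORPH_OPEN,np.ones((3,3)))
c=max(cv2.findContours(pl,cv2.RETR_EXTERNAL,cv2.CHAIN_APPROX_NONE)[0],key=cv2.contourArea)[:,0]
# project contour onto z=0.004 plane
R=cv2.Rodrigues(z['rotation'])[0];o=z['origin']
def ray(uv,h):
    uv=np.asarray(uv,float); d=np.c_[(uv[:,0]-z['cx'])/z['fx'],(uv[:,1]-z['cy'])/z['fy'],np.ones(len(uv))]@R.T
    return o+d*((h-o[2])/d[:,2])[:,None]
q=ray(c,0.004)[:,:2]
r=cv2.minAreaRect((q*1000).astype(np.float32)); print('rect',r); print(np.round(cv2.boxPoints(r),1))
m=bl; t=P[m]; top=t[t[:,2]>0.045]; print(len(top),'z top',np.median(top[:,2]),'xy',(top.min(0)+top.max(0))/2,np.percentile(top,[2,98],0))
pm=(pl>0)&~bl; print('plate z',np.percentile(P[pm][:,2],[10,50,90]))
v,u=np.where(bl&(P[...,2]>0.045)); print(cv2.minAreaRect((ray(np.c_[u,v],0.05)[:,:2]*1000).astype(np.float32)))
u,v=np.where(bl); 
g=P[sub&green]; print('bench z',np.median(g[:,2]))
```

```text
rect ((606.3631591796875, -273.1448059082031), (46.00360870361328, 131.73651123046875), 0.8864367604255676)
[[ 582.3 -207.6]
 [ 584.4 -339.4]
 [ 630.4 -338.6]
 [ 628.3 -206.9]]
496 z top 0.05049412844036941 xy [ 0.60470645 -0.25388778  0.1895665 ] [[ 0.60110776 -0.28851024  0.04811517]
 [ 0.61240812 -0.25404183  0.05210352]]
plate z [0.00352729 0.00477047 0.0057541 ]
((606.6002807617188, -268.7229309082031), (11.707517623901367, 41.450538635253906), 1.7489018440246582)
bench z 0.0015635241248974086
```

>>> {"op": "carry_out", "data": {"claw": [0.6,0.6,0.6,0.6,0.6], "xyz": [[5,6,-40],[5,6,-40],[0,0,-40],[0,0,-40],[0,0,-18]], "turn": [0.011,0,0,0,0], "newtons": 60}}

```text
time_s: 2.58
tool_pos: [0.6027, -0.2776, 0.1849]
tcp_rot: [-2.214, -2.226, 0.002]
force: [-0.2, 0.4, 1.3]
finger_gap: 0.0511
```

>>> {"op": "carry_out", "data": {"claw": [0.6,0.0,0.0,0.0,0.0], "xyz": [[0,0,0],[0,0,0],[0,0,0],[0,0,0],[0,0,0]], "turn": [0,0,0,0,0]}}

```text
time_s: 3.2
tool_pos: [0.6043, -0.2769, 0.1882]
tcp_rot: [2.212, 2.228, 0.001]
force: [-1.2, -0.7, 6.7]
finger_gap: 0.0115
```

```bash
python3 look.py w2
```

```text
3.2 [ 0.6043 -0.2769  0.1882] [2.212e+00 2.228e+00 1.000e-03] [-1.2 -0.7  6.7] 0.0115
jaw y [1.     0.0069 0.0018] z [ 0.0018 -0.0011 -1.    ]
```

View pics/w2.png

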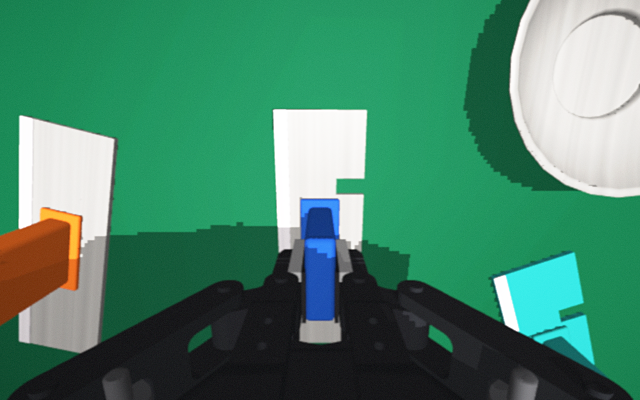

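>>> {"op": "carry_out", "data": {"claw": [0,0,0,0,0], "xyz": [[0,0,0],[0,0,2],[0,0,15],[0,0,40],[0,0,40]], "turn": [0,0,0,0,0]}}

```text
time_s: 3.88
tool_pos: [0.6037, -0.2766, 0.2857]
tcp_rot: [2.213, 2.229, 0.0]
force: [0.5, 0.3, -0.9]
finger_gap: 0.0114
```

>>> {"op": "carry_out", "data": {"claw": [0,0,0,0,0], "xyz": [[0,0,40],[0,0,40],[0,0,0],[0,0,0],[0,0,0]], "turn": [0,0,0,0,0]}}

```text
time_s: 4.5
tool_pos: [0.6035, -0.2766, 0.3629]
tcp_rot: [-2.213, -2.228, 0.001]
force: [0.3, -0.7, -0.7]
finger_gap: 0.0109
```

```bash
python3 look.py w3
```

```text
4.5 [ 0.6035 -0.2766  0.3629] [-2.213e+00 -2.228e+00  1.000e-03] [ 0.3 -0.7 -0.7] 0.0109
jaw y [ 1.      0.007  -0.0014] z [-1.4e-03  6.0e-04 -1.0e+00]
```

View pics/w3.png

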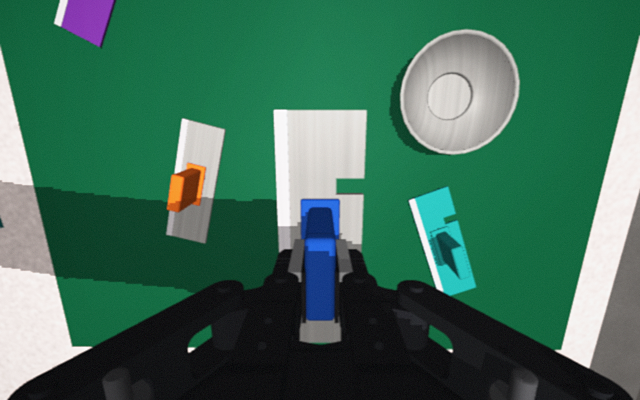

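```bash
cat > bl.py <<'E'
from h import *
import sys
z=np.load(sys.argv[1]+'.npz'); P=cloud(z['d'],z)
tcp=np.array([float(a) for a in sys.argv[2:5]])
R=cv2.Rodrigues(z['rotation'])[0];o=z['origin']
def ray(uv,h):
    uv=np.asarray(uv,float); d=np.c_[(uv[:,0]-z['cx'])/z['fx'],(uv[:,1]-z['cy'])/z['fy'],np.ones(len(uv))]@R.T
    return o+d*((h-o[2])/d[:,2])[:,None]
sub=np.zeros(P.shape[:2],bool); sub[100:195,265:375]=1
m=sub&(z['d']>0)&(P[...,2]>tcp[2]-0.21)&(P[...,2]<tcp[2]-0.17)
q=P[m]-tcp
A=np.c_[q[:,:2],np.ones(len(q))]; k=np.linalg.lstsq(A,q[:,2],rcond=None)[0]
print('plane',k,'zmed',np.median(q[:,2]),m.sum())
h=tcp[2]+np.median(q[:,2])
c=max(cv2.findContours(m.astype(np.uint8),cv2.RETR_EXTERNAL,cv2.CHAIN_APPROX_NONE)[0],key=cv2.contourArea)[:,0]
for name,sel in [('front',(c[:,1]<=112)&(c[:,0]>280)&(c[:,0]<360)),('back',(c[:,0]>360)&(c[:,1]>115)&(c[:,1]<175)),('cut',(c[:,0]<285)&(c[:,1]>115)&(c[:,1]<190))]:
    w=(ray(c[sel],h)-tcp)[:,:2]*1000
    if len(w)<5: print(name,len(w));continue
    if name=='front': f=np.polyfit(w[:,0],w[:,1],1)
    else: f=np.polyfit(w[:,1],w[:,0],1)
    print(name,len(w),np.round(f,4),np.round(w.mean(0),2))
# notch
n=[(v,) for v in range(0)]
for u in (345,350,355,360):
    col=m[:,u]; v=np.where(~col[120:195])[0]+120
    if len(v): w=(ray([[u,v.min()-.5],[u,v.max()+.5]],h)-tcp)*1000; print(u,v.min(),v.max(),np.round(w[:,:2],2).tolist())
E
python3 bl.py w3 0.6035 -0.2766 0.3629; python3 bl.py w2 .6043 -.2769 .1882
```

```text
plane [-0.00869961  0.00400628 -0.18366381] zmed -0.18344757583802063 7190
front 79 [6.60000e-03 7.01842e+01] [-1.000e-02  7.018e+01]
back 59 [-3.10000e-03  2.17066e+01] [21.54 53.87]
cut 74 [-4.50000e-03 -2.17129e+01] [-21.94  49.89]
345 178 192 [[12.73, 37.88], [12.94, 30.17]]
350 178 192 [[15.23, 37.9], [15.48, 30.18]]
355 168 192 [[17.55, 42.94], [18.02, 30.2]]
360 148 192 [[19.64, 52.77], [20.55, 30.22]]
plane [-0.01118434 -0.01345759 -0.18373231] zmed -0.1838239811639652 10407
front 79 [6.50000e-03 7.43739e+01] [ 0.48 74.38]
back 59 [-0.0524 29.8147] [27.01 53.54]
cut 74 [  0.0402 -28.3883] [-26.4   49.51]
350 179 179 [[15.8, 36.98], [15.82, 36.47]]
```

Run:
```python
from h import *
z=np.load('top0.npz'); P=np.load('topP.npy'); hsv=cv2.cvtColor(z['im'],cv2.COLOR_RGB2HSV)
sub=np.zeros(P.shape[:2],bool); sub[128:195,255:362]=1
m=sub&~((hsv[...,0]>55)&(hsv[...,0]<95)&(hsv[...,1]>100))
m=cv2.morphologyEx(m.astype(np.uint8),cv2.MORPH_OPEN,np.ones((3,3)))
c=max(cv2.findContours(m,cv2.RETR_EXTERNAL,cv2.CHAIN_APPROX_NONE)[0],key=cv2.contourArea)[:,0]
R=cv2.Rodrigues(z['rotation'])[0];o=z['origin']
def ray(uv,h):
    uv=np.asarray(uv,float); d=np.c_[(uv[:,0]-z['cx'])/z['fx'],(uv[:,1]-z['cy'])/z['fy'],np.ones(len(uv))]@R.T
    return o+d*((h-o[2])/d[:,2])[:,None]
r=cv2.minAreaRect((ray(c,0.006)[:,:2]*1000).astype(np.float32)); print(r, cv2.boxPoints(r))
print('pin',ray([[287.0,146.2]],0.028))
```

```text
((572.021484375, 62.75288391113281), (250.076904296875, 119.15908813476562), 84.01839447021484) [[499.7362  -55.39605]
 [618.24646 -67.81352]
 [644.30676 180.90182]
 [525.7965  193.31929]]
pin [[0.60692744 0.116661   0.028     ]]
```

>>> {"op": "carry_out", "data": {"claw": [0,0,0,0,0], "xyz": [[-3,52,0],[-3,52,0],[-3,52,0],[-3,52,0],[-3,52,0]], "turn": [-0.022,-0.022,-0.022,-0.022,-0.022]}}

```text
time_s: 5.18
tool_pos: [0.5884, -0.0151, 0.3632]
tcp_rot: [-2.333, -2.103, 0.001]
force: [0.7, 1.0, -0.4]
finger_gap: 0.0112
```

>>> {"op": "carry_out", "data": {"claw": [0,0,0], "xyz": [[0,0,0],[0,0,0],[0,0,0]], "turn": [0,0,0]}}

```text
time_s: 5.55
tool_pos: [0.5888, -0.0179, 0.3633]
tcp_rot: [-2.334, -2.102, 0.001]
force: [-0.5, 0.1, -0.7]
finger_gap: 0.0115
```

```bash
python3 look.py w4
```

```text
5.55 [ 0.5888 -0.0179  0.3633] [-2.334e+00 -2.102e+00  1.000e-03] [-0.5  0.1 -0.7] 0.0115
jaw y [ 9.945e-01 -1.044e-01 -5.000e-04] z [-6.e-04 -3.e-04 -1.e+00]
```

View pics/w4.png

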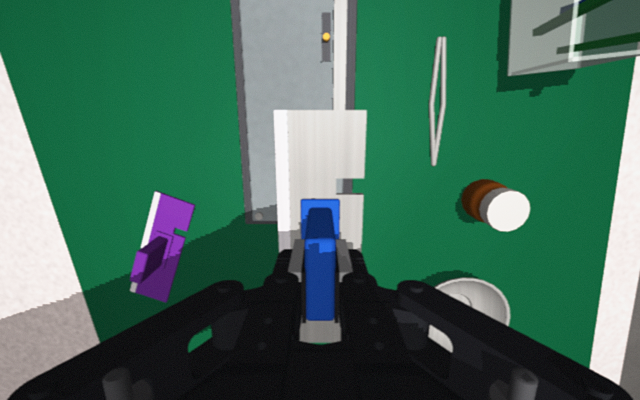

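```bash
cat > hold.py <<'E'
from h import *
import sys
n=sys.argv[1]; tcp=np.array([float(a) for a in sys.argv[2:5]])
z=np.load(n+'.npz'); P=cloud(z['d'],z)
R=cv2.Rodrigues(z['rotation'])[0];o=z['origin']
def ray(uv,h):
    uv=np.asarray(uv,float); d=np.c_[(uv[:,0]-z['cx'])/z['fx'],(uv[:,1]-z['cy'])/z['fy'],np.ones(len(uv))]@R.T
    return (o+d*((h-o[2])/d[:,2])[:,None])*1000
hsv=cv2.cvtColor(z['im'],cv2.COLOR_RGB2HSV); g=cv2.cvtColor(z['im'],cv2.COLOR_RGB2GRAY).astype(float)
m=(hsv[...,0]>12)&(hsv[...,0]<32)&(hsv[...,1]>120)&(hsv[...,2]>90); m[110:]=0; m[:,:300]=0; m[:,345:]=0
v,u=np.where(m); w=ray([[u.mean(),v.mean()]],0.028)[0]; print('pin px',u.mean(),v.mean(),len(u),w)
th=-0.1044; ex=np.array([np.cos(th),np.sin(th)]); ey=np.array([-np.sin(th),np.cos(th)])
e=[]
for r in range(4,104):
    s=g[r,326:345]; 
    d=np.diff(s); i=d.argmax(); 
    e.append((326+i+.5,r))
e=np.array(e); e=e[(e[:,1]<10)|(e[:,1]>66)]
f=np.polyfit(e[:,1],e[:,0],1); k=abs(np.polyval(f,e[:,1])-e[:,0])<1.5; e=e[k]
f=ray(e,0.025); p=np.polyfit(f[:,1],f[:,0],1); print('fence x=%.4f*y+%.2f'%tuple(p),len(e),'yaw',-np.arctan(p[0]))
print('holder coords rel TCP: pin',(w[:2]-tcp[:2]*1000)@ex,(w[:2]-tcp[:2]*1000)@ey,'fence x',np.mean((f[:,:2]-tcp[:2]*1000)@ex))
b=P[60:100,260:310]; print('bed z',np.median(b[...,2]), 'fence top z',np.median(P[70:100,342:346,2]))
E
python3 hold.py w4 .5888 -.0179 .3633
python3 bl.py w4 .5888 -.0179 .3633
python3 -c "
import cv2
a=cv2.imread('pics/w4.png')[0:120,220:380];cv2.imwrite('pics/w4z.png',cv2.resize(a,None,fx=5,fy=5,interpolation=cv2.INTER_CUBIC))"
```

```text
pin px 325.7826086956522 36.52173913043478 46 [609.06737717 117.5150072   28.        ]
fence x=0.0970*y+604.68 43 yaw -0.0967168717601461
holder coords rel TCP: pin 6.045367297148133 136.78978136813632 fence x 13.270984312172446
bed z 0.020694035709637626 fence top z 0.02541506082909545
plane [-0.0076125   0.00408659 -0.18356211] zmed -0.18337698467359168 7213
front 79 [-0.1059 70.4662] [ 8.01 69.62]
back 59 [ 0.1096 22.0433] [27.63 51.01]
cut 74 [  0.1081 -21.6437] [-16.03  51.9 ]
345 179 192 [[17.02, 35.59], [16.42, 28.41]]
350 179 192 [[19.52, 35.33], [18.94, 28.15]]
355 123 192 [[24.06, 62.17], [21.47, 27.88]]
360 179 192 [[24.5, 34.8], [23.99, 27.61]]
```

View pics/w4z.png

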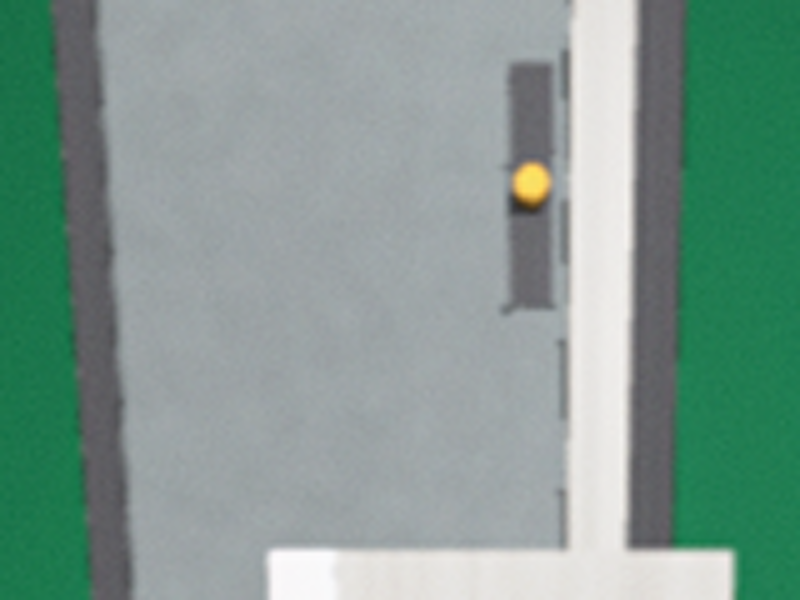

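>>> {"op": "carry_out", "data": {"claw": [0,0,0,0,0], "xyz": [[-5,36,0],[-5,36,0],[-4,34,-40],[0,0,-50],[0,0,-30]], "turn": [0.004,0,0,0,0]}}

```text
time_s: 6.22
tool_pos: [0.5744, 0.0887, 0.2414]
tcp_rot: [-2.328, -2.108, 0.003]
force: [0.1, 0.6, -0.9]
finger_gap: 0.0112
```

>>> {"op": "carry_out", "data": {"claw": [0,0,0,0,0], "xyz": [[0,0,-10],[0,0,-6],[0,0,0],[0,0,0],[0,0,0]], "turn": [0,0,0,0,0]}}

```text
time_s: 6.85
tool_pos: [0.575, 0.0893, 0.2283]
tcp_rot: [2.328, 2.108, 0.001]
force: [-0.2, 0.0, -0.1]
finger_gap: 0.0112
```

```bash
python3 look.py w5
```

```text
6.85 [0.575  0.0893 0.2283] [2.328e+00 2.108e+00 1.000e-03] [-0.2  0.  -0.1] 0.0112
jaw y [ 9.951e-01 -9.890e-02  9.000e-04] z [ 9.e-04  0.e+00 -1.e+00]
```

View pics/w5.png

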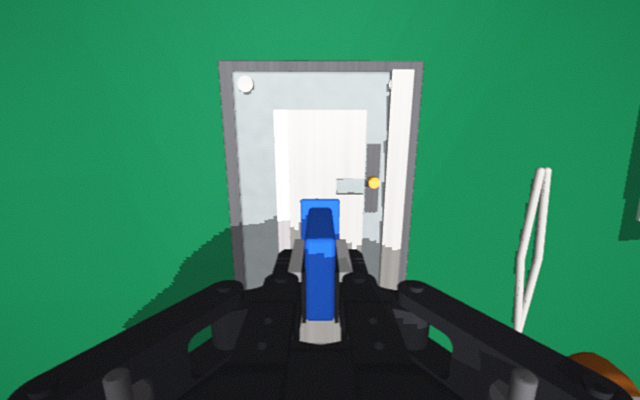

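>>> {"op": "carry_out", "data": {"claw": [0,0,0,0,0], "xyz": [[0,0,-6],[0,0,-6],[0,0,-4],[0,0,0],[0,0,0]], "turn": [0,0,0,0,0]}}

```text
time_s: 7.52
tool_pos: [0.5748, 0.0894, 0.2117]
tcp_rot: [-2.329, -2.109, -0.0]
force: [-0.1, -0.5, -0.6]
finger_gap: 0.0115
```

```bash
python3 look.py w6; python3 -c "
import cv2
a=cv2.imread('pics/w6.png')[40:240,200:440];cv2.imwrite('pics/w6z.png',cv2.resize(a,None,fx=3,fy=3,interpolation=cv2.INTER_CUBIC))"
```

```text
7.52 [0.5748 0.0894 0.2117] [-2.329 -2.109 -0.   ] [-0.1 -0.5 -0.6] 0.0115
jaw y [ 0.9951 -0.0988  0.    ] z [ 0.  0. -1.]
```

View pics/w6z.png

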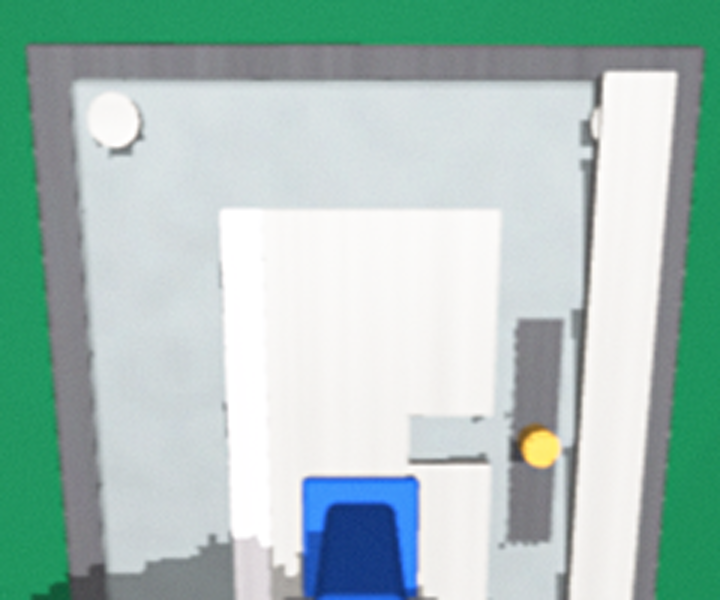

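```bash
cat > al.py <<'E'
from h import *
import sys
n=sys.argv[1]; s=ctrl.get_state(); tcp=s['tool_pos']
z=np.load(n+'.npz'); P=cloud(z['d'],z); R=cv2.Rodrigues(z['rotation'])[0];o=z['origin']
def ray(uv,h):
    uv=np.asarray(uv,float); d=np.c_[(uv[:,0]-z['cx'])/z['fx'],(uv[:,1]-z['cy'])/z['fy'],np.ones(len(uv))]@R.T
    return ((o+d*((h-o[2])/d[:,2])[:,None])-tcp)*1000
g=cv2.GaussianBlur(cv2.cvtColor(z['im'],cv2.COLOR_RGB2GRAY),(0,0),.6).astype(float); hsv=cv2.cvtColor(z['im'],cv2.COLOR_RGB2HSV)
m=(hsv[...,0]>12)&(hsv[...,0]<32)&(hsv[...,1]>100)&(hsv[...,2]>90); m[250:]=0; m[:,:330]=0; m[:,400:]=0
v,u=np.where(m); pin=ray([[u.mean(),v.mean()]],0.028)[0]; print('pin px',u.mean(),v.mean(),len(u),pin[:2])
ht=tcp[2]-.1837
def edge(rows,lo,hi,pol):
    e=[]
    for r in rows:
        d=np.diff(g[r,lo:hi])*pol; i=d.argmax()
        if d[i]>12: 
            # subpixel
            a=d[max(i-1,0)]; b=d[i]; c=d[min(i+1,len(d)-1)]; den=a-2*b+c; sub=0.5*(a-c)/den if den else 0
            e.append((lo+i+.5+sub,r))
    return np.array(e)
def fit(e,h,name):
    w=ray(e,h)[:,:2]; k=np.ones(len(w),bool)
    for _ in range(4):
        p=np.polyfit(w[k,1],w[k,0],1); rs=abs(np.polyval(p,w[:,1])-w[:,0]); k=rs<max(.3,1.5*np.median(rs[k]))
    print(name,'x=%.4f y + %.2f'%tuple(p),k.sum(),len(w)); return p
a=[int(x) for x in sys.argv[2:]]  # fence lo hi, back lo hi
ff=fit(edge(range(70,235),a[0],a[1],1),.025,'fence(top inner)')
fb=fit(edge(list(range(115,172))+list(range(198,235)),a[2],a[3],-1),ht,'blade back')
fc=fit(edge(range(115,200),262,288,1),ht,'blade cut')
# notch in columns
w=[]
for c in range(344,358):
    d=np.diff(g[172:200,c]); i=172+d.argmin()+.5; j=172+d.argmax()+.5; w.append((i,j))
w=np.median(w,0); q=ray([[350,w[0]],[350,w[1]]],ht); print('notch rows',w,q[:,:2].tolist())
th=-np.arctan((fb[0]+fc[0])/2); ex=np.array([np.cos(th),np.sin(th)]); ey=np.array([-ex[1],ex[0]])
print('blade yaw',th,'fence yaw',-np.arctan(ff[0]),'pin-notch along blade y', (pin[:2]-q[:,:2].mean(0))@ey, 'pin to back edge x',pin[:2]@ex-np.array([fb[1],0])@ex,'fence-back', (np.array([np.polyval(ff,30),30])-np.array([np.polyval(fb,30),30]))@ex, 'width',np.array([fb[1]-fc[1],0])@ex,'bladecentre x',np.array([(fb[1]+fc[1])/2,0])@ex)
print('notch y',q[:,:2].mean(0)@ey,'pinxy',pin[:2]@ex,pin[:2]@ey)
E
python3 al.py w6 386 406 360 372
```

```text
pin px 378.8523489932886 188.31543624161074 149 [33.57320799 28.97332758]
fence(top inner) x=0.1029 y + 38.32 156 165
blade back x=0.0969 y + 26.13 47 65
blade cut x=0.0993 y + -21.77 85 85
notch rows [191.5 194.5] [[18.890200146876257, 28.80696934160673], [18.774446834001644, 27.244517023531074]]
blade yaw -0.09782476203047774 fence yaw -0.10256965639138833 pin-notch along blade y 2.3827786389476047 pin to back edge x 4.577997316522907 fence-back 12.308234959675394 width 47.67427161757473 bladecentre x 2.167769966775247
notch y 29.73108198449092 pinxy 30.58290309208552 32.113860623438526
```

```bash
cat >> al.py <<'E'
print(g[174:200,350].astype(int)); print(g[125,355:410].astype(int)); print(g[160,355:410].astype(int)); print(g[222,355:400].astype(int))
E
python3 al.py w6 386 406 360 372 | tail -14; ls -la .
```

```text
notch y 29.73108198449092 pinxy 30.58290309208552 32.113860623438526
[243 244 243 241 231 218 215 215 216 217 217 216 215 214 214 215 214 198
 155 128 168 230 244 242 241 241]
[250 249 249 249 248 249 249 249 249 249 244 234 222 218 219 218 219 219
 218 218 218 218 219 219 219 219 219 219 220 220 220 220 220 220 219 218
 219 219 208 167 116 124 194 238 247 246 245 244 244 245 245 245 245 244
 245]
[246 246 246 245 245 246 246 245 244 237 226 218 216 217 218 208 175 140
 130 129 130 132 132 128 128 129 131 130 130 129 130 150 191 216 221 210
 174 127 103 140 214 243 245 244 242 241 241 242 241 242 242 242 243 244
 245]
[242 241 241 242 242 243 240 229 215 209 201 182 173 191 206 204 201 206
 209 202 199 204 203 202 206 212 213 213 214 215 215 216 204 160 121 150
 215 240 242 240 240 239 238 238 238]
total 27808
drwxr-xr-x  3 agent agent    4096 Dec  7 13:53 .
drwxr-xr-x 23 root  root     4096 Dec  7 13:47 ..
-rw-r--r--  1 agent agent    2412 Dec  7 13:53 al.py
-rw-r--r--  1 agent agent    1364 Dec  7 13:50 bl.py
-rw-r--r--  1 agent agent     380 Dec  7 13:48 h.py
-rw-r--r--  1 agent agent    1321 Dec  7 13:51 hold.py
-rw-r--r--  1 agent agent     439 Dec  7 13:49 look.py
drwxr-xr-x  2 agent agent    4096 Dec  7 13:52 pics
-rw-r--r--  1 agent agent 1794008 Dec  7 13:48 side0.npz
-rw-r--r--  1 agent agent 6144128 Dec  7 13:48 sideP.npy
-rw-r--r--  1 agent agent 1794008 Dec  7 13:48 top0.npz
-rw-r--r--  1 agent agent 6144128 Dec  7 13:48 topP.npy
-rw-r--r--  1 agent agent 1794008 Dec  7 13:49 w1.npz
-rw-r--r--  1 agent agent 1794008 Dec  7 13:50 w2.npz
-rw-r--r--  1 agent agent 1794008 Dec  7 13:50 w3.npz
-rw-r--r--  1 agent agent 1794008 Dec  7 13:51 w4.npz
-rw-r--r--  1 agent agent 1794008 Dec  7 13:52 w5.npz
-rw-r--r--  1 agent agent 1794008 Dec  7 13:52 w6.npz
-rw-r--r--  1 agent agent 1794008 Dec  7 13:48 wrist0.npz
```

```bash
cat >> al.py <<'E'
print('----')
def cross(rows,lo,hi,t):
    e=[]
    for r in rows:
        s=g[r]
        for c in range(lo,hi):
            if s[c]>=t(r)>s[c+1]: e.append((c+(s[c]-t(r))/(s[c]-s[c+1]),r)); break
    return np.array(e)
fb=fit(cross(list(range(115,172))+list(range(200,230)),350,375,lambda r:np.median(g[r,345:358])-14),ht,'blade back')
th=-np.arctan(ff[0]); ex=np.array([np.cos(th),np.sin(th)]); 
for y in (0,30,60): print(y,'gap',(np.polyval(ff,y)-np.polyval(fb,y))*np.cos(th))
print('width',(np.polyval(fb,40)-np.polyval(fc,40))*np.cos(th))
E
python3 al.py w6 386 406 360 372 | sed -n '/----/,$p'
```

```text
----
blade back x=0.1011 y + 22.80 87 87
0 gap 15.43328763069626
30 gap 15.489110911875633
60 gap 15.544934193055008
width 44.41047660814086
```

>>> {"op": "carry_out", "data": {"claw": [0,0,0,0,0], "xyz": [[-0.1,-1.0,0],[0,0,-0.6],[0,0,-0.6],[0,0,-0.6],[0,0,-0.6]], "turn": [-0.003,0,0,0,0]}}

```text
time_s: 8.2
tool_pos: [0.5747, 0.0883, 0.2092]
tcp_rot: [-2.332, -2.105, 0.0]
force: [-0.6, -0.2, -0.5]
finger_gap: 0.0114
```

>>> {"op": "carry_out", "data": {"claw": [0,0,0,0], "xyz": [[0,0,-0.5],[0,0,-0.5],[0,0,-0.5],[0,0,0]], "turn": [0,0,0,0]}}

```text
time_s: 8.7
tool_pos: [0.5747, 0.0883, 0.2081]
tcp_rot: [2.332, 2.105, -0.0]
force: [-2.9, -1.0, 8.4]
finger_gap: 0.0112
```

>>> {"op": "carry_out", "data": {"claw": [0,0,0], "xyz": [[0,0,0.4],[0,0,0],[0,0,0]], "turn": [0,0,0]}}

```text
time_s: 9.07
tool_pos: [0.5747, 0.0883, 0.2082]
tcp_rot: [2.332, 2.105, 0.0]
force: [0.1, -0.2, 1.4]
finger_gap: 0.0113
```

```bash
python3 look.py w7; python3 -c "
import cv2
a=cv2.imread('pics/w7.png')[40:240,200:440];cv2.imwrite('pics/w7z.png',cv2.resize(a,None,fx=3,fy=3,interpolation=cv2.INTER_CUBIC))"; python3 al.py w7 386 406 360 372
```

```text
9.07 [0.5747 0.0883 0.2082] [2.332 2.105 0.   ] [ 0.1 -0.2  1.4] 0.0113
jaw y [ 0.9948 -0.1018  0.    ] z [ 0.  0. -1.]
pin px 380.05263157894734 187.44078947368422 152 [33.69238177 30.12558326]
fence(top inner) x=0.1027 y + 38.34 157 165
blade back x=0.0190 y + 28.28 15 52
blade cut x=0.1010 y + -21.71 85 85
notch rows [178.5 194.5] [[19.529175030344238, 35.42779224608195], [18.893212787243986, 27.182721207484494]]
blade yaw -0.05996235727833789 fence yaw -0.10238084894775494 pin-notch along blade y -0.3097474415040363 pin to back edge x 3.6011258389859684 fence-back 12.553619552791377 width 49.899587309300614 bladecentre x 3.2755915070087136
notch y 32.4002531027185 pinxy 31.82651100064499 32.090505661214465
[243 243 243 240 216 166 166 200 214 215 215 215 214 214 214 214 214 212
 195 160 175 229 243 242 241 241]
[250 249 249 249 248 248 248 249 249 248 244 233 222 218 218 218 218 219
 219 217 218 218 218 219 217 218 218 218 219 219 219 219 218 218 219 218
 218 219 219 208 171 119 105 157 225 245 246 244 243 244 244 244 244 244
 244]
[246 246 245 245 245 244 245 245 243 237 226 218 215 215 215 216 209 182
 149 131 128 130 130 129 128 127 127 128 131 130 128 127 142 179 209 217
 209 176 135 106 120 185 233 244 244 242 241 241 241 241 241 241 242 242
 243]
[242 241 241 241 242 242 239 228 213 208 208 200 180 164 167 178 188 197
 205 207 202 199 202 201 198 200 207 213 213 213 213 214 214 214 201 156
 133 185 230 241 241 239 239 238 237]
----
blade back x=0.1039 y + 22.84 87 87
0 gap 15.422296082268916
30 gap 15.386302752148632
60 gap 15.350309422028346
width 44.43379834387435
```

View pics/w7z.png

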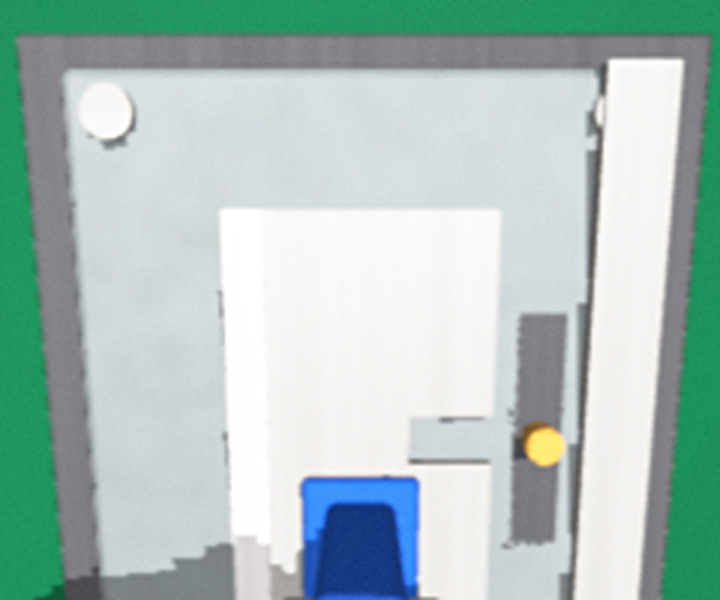

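>>> {"op": "carry_out", "data": {"claw": [0,0,0,0,0], "xyz": [[0.8,0.1,0],[0.8,-0.08,0],[0.8,-0.08,0],[0.8,-0.08,0],[0.8,-0.08,0]], "turn": [0,0,0,0,0]}}

```text
time_s: 9.75
tool_pos: [0.5785, 0.0882, 0.2082]
tcp_rot: [-2.331, -2.105, 0.001]
force: [-4.5, -0.7, 5.0]
finger_gap: 0.0114
```

>>> {"op": "carry_out", "data": {"claw": [0,0,0,0], "xyz": [[0.6,-0.06,0],[0.6,-0.06,0],[0.6,-0.06,0],[0.6,-0.06,0]], "turn": [0,0,0,0]}}

```text
time_s: 10.25
tool_pos: [0.581, 0.0879, 0.2082]
tcp_rot: [-2.332, -2.105, 0.0]
force: [-4.5, 0.6, 6.1]
finger_gap: 0.0111
```

>>> {"op": "carry_out", "data": {"claw": [0,0,0,0,0], "xyz": [[0,0,0.3],[0.6,-0.06,0],[0.6,-0.06,0],[0.6,-0.06,0],[0,0,0]], "turn": [0,0,0,0,0]}}

```text
time_s: 10.88
tool_pos: [0.5829, 0.0876, 0.2084]
tcp_rot: [-2.332, -2.105, 0.0]
force: [-0.1, 0.2, -1.1]
finger_gap: 0.0115
```

```bash
python3 look.py w8; python3 -c "
import cv2
a=cv2.imread('pics/w8.png')[80:240,260:440];cv2.imwrite('pics/w8z.png',cv2.resize(a,None,fx=4,fy=3.7,interpolation=cv2.INTER_CUBIC))"; python3 al.py w8 376 406 360 372 | sed -n '/fence/p;/gap/p'
```

```text
10.88 [0.5829 0.0876 0.2084] [-2.332 -2.105  0.   ] [-0.1  0.2 -1.1] 0.0115
jaw y [ 9.948e-01 -1.019e-01 -1.000e-04] z [-1.e-04 -0.e+00 -1.e+00]
fence(top inner) x=0.1018 y + 30.12 145 165
blade yaw -0.10318378766440915 fence yaw -0.1014397523307863 pin-notch along blade y 3.7905765281165187 pin to back edge x -0.4140228125857668 fence-back 7.10894546978307 width 44.540666143571066 bladecentre x 0.5305682080872987
0 gap 8.005831098813427
30 gap 7.6077825214766115
60 gap 7.209733944139802
```

View pics/w8z.png

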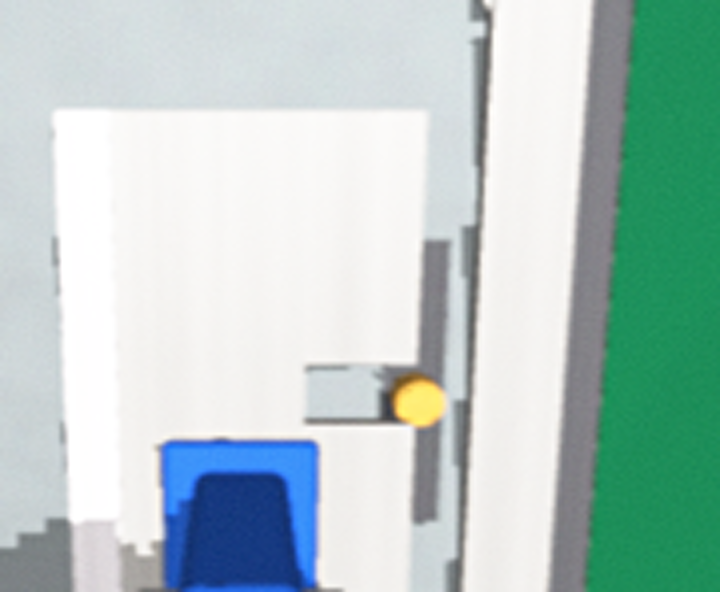

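>>> {"op": "carry_out", "data": {"claw": [0,0,0,0,0], "xyz": [[0.6,-0.06,0],[0.6,-0.06,0],[0.6,-0.06,0],[0.6,-0.06,0],[0.6,-0.06,0]], "turn": [0,0,0,0,0]}}

```text
time_s: 11.55
tool_pos: [0.5859, 0.0874, 0.2085]
tcp_rot: [2.332, 2.105, -0.0]
force: [-0.2, -0.7, -0.6]
finger_gap: 0.0111
```

>>> {"op": "carry_out", "data": {"claw": [0,0,0,0,0], "xyz": [[0.6,-0.06,0],[0.6,-0.06,0],[0.6,-0.06,0],[0.6,-0.06,0],[0.6,-0.06,0]], "turn": [0,0,0,0,0]}}

```text
time_s: 12.18
tool_pos: [0.5889, 0.0871, 0.2085]
tcp_rot: [2.332, 2.105, -0.0]
force: [-0.0, -0.6, -0.4]
finger_gap: 0.0114
```

```bash
python3 look.py w9; python3 -c "
import cv2
a=cv2.imread('pics/w9.png')[80:240,260:440];cv2.imwrite('pics/w9z.png',cv2.resize(a,None,fx=4,fy=3.7,interpolation=cv2.INTER_CUBIC))"; python3 al.py w9 370 406 360 372 | sed -n '/fence/p;/gap/p'
```

```text
12.18 [0.5889 0.0871 0.2085] [ 2.332  2.105 -0.   ] [-0.  -0.6 -0.4] 0.0114
jaw y [ 9.948e-01 -1.018e-01 -1.000e-04] z [-1.e-04 -1.e-04 -1.e+00]
fence(top inner) x=0.0602 y + 27.34 29 29
blade yaw -0.10369652044713189 fence yaw -0.0600849838626764 pin-notch along blade y -2.5988165405884325 pin to back edge x -6.270954653054858 fence-back 3.2037437388748997 width 44.472743208778525 bladecentre x 0.42713362531282406
0 gap 4.92763279985831
30 gap 3.6419266226428393
60 gap 2.3562204454273683
```

View pics/w9z.png

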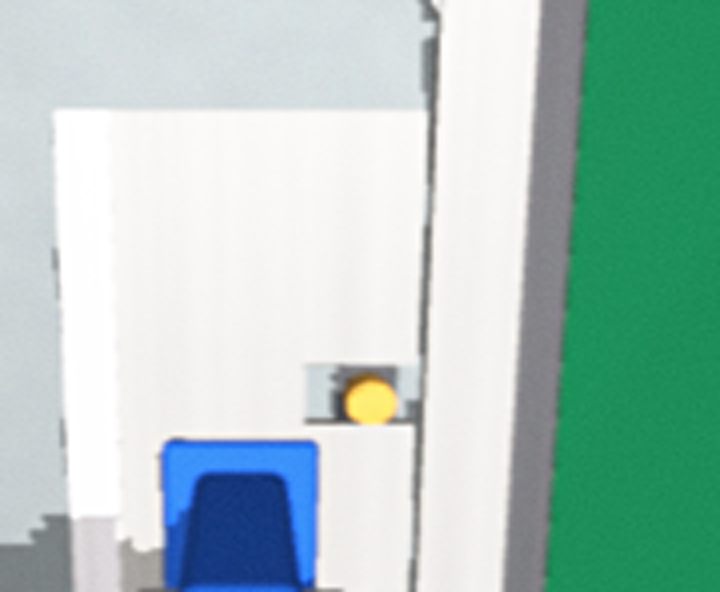

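>>> {"op": "carry_out", "data": {"claw": [0,0,0], "xyz": [[0.6,-0.06,0],[0.5,-0.05,0],[0,0,0]], "turn": [0,0,0]}}

```text
time_s: 12.6
tool_pos: [0.59, 0.0869, 0.2084]
tcp_rot: [-2.332, -2.105, 0.0]
force: [-0.3, 0.9, -0.9]
finger_gap: 0.0111
```

>>> {"op": "carry_out", "data": {"claw": [0,0], "xyz": [[0.5,-0.05,0],[0,0,0]], "turn": [0,0]}}

```text
time_s: 12.85
tool_pos: [0.5903, 0.087, 0.2084]
tcp_rot: [-2.331, -2.105, 0.001]
force: [-2.6, 1.2, 1.4]
finger_gap: 0.0114
```

>>> {"op": "carry_out", "data": {"claw": [0,0,0,0], "xyz": [[0,0,-0.3],[0.3,-0.03,0],[0.3,-0.03,0],[0,0,0]], "turn": [0,0,0,0]}}

```text
time_s: 13.35
tool_pos: [0.5905, 0.087, 0.2082]
tcp_rot: [-2.331, -2.105, 0.002]
force: [-8.9, 0.4, 9.3]
finger_gap: 0.0115
```

```bash
python3 look.py w10; python3 -c "
import cv2
a=cv2.imread('pics/w10.png')[80:240,260:440];cv2.imwrite('pics/w10z.png',cv2.resize(a,None,fx=4,fy=3.7,interpolation=cv2.INTER_CUBIC))"
```

```text
13.35 [0.5905 0.087  0.2082] [-2.331e+00 -2.105e+00  2.000e-03] [-8.9  0.4  9.3] 0.0115
jaw y [ 0.9948 -0.1016 -0.0016] z [-1.6e-03 -3.0e-04 -1.0e+00]
```

View pics/w10z.png

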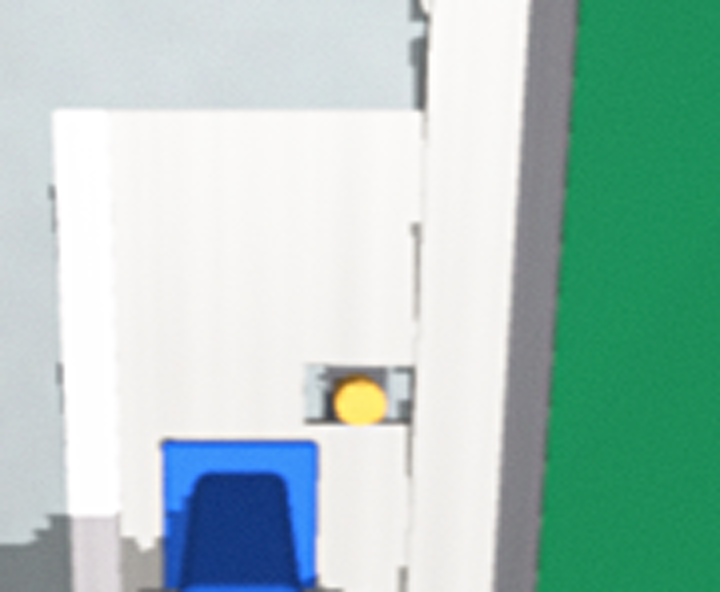

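>>> {"op": "carry_out", "data": {"claw": [0,0.2,0.3,0.4,0.4], "xyz": [[0,0,0.2],[0,0,0],[0,0,0],[0,0,0],[0,0,0]], "turn": [0,0,0,0,0], "newtons": 20}}

```text
time_s: 14.02
tool_pos: [0.5911, 0.0868, 0.2084]
tcp_rot: [2.332, 2.105, 0.0]
force: [-0.6, -0.3, 0.7]
finger_gap: 0.0342
```

```bash
python3 look.py w11
```

```text
14.02 [0.5911 0.0868 0.2084] [2.332 2.105 0.   ] [-0.6 -0.3  0.7] 0.0342
jaw y [ 9.948e-01 -1.018e-01  1.000e-04] z [ 1.e-04 -0.e+00 -1.e+00]
```

View pics/w11.png

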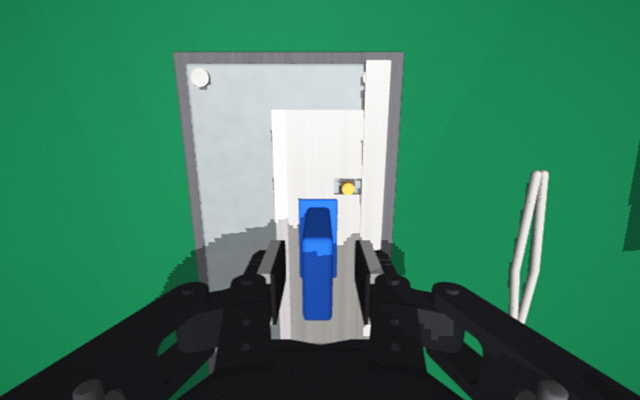

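>>> {"op": "carry_out", "data": {"claw": [0.4,0.4,0.4,0.4,0.4], "xyz": [[0,0,10],[0,0,40],[0,0,40],[-5,-50,30],[-5,-50,20]], "turn": [0,0,0,0,0]}}

```text
time_s: 14.7
tool_pos: [0.5809, -0.014, 0.3506]
tcp_rot: [2.329, 2.106, 0.002]
force: [0.9, -0.7, -0.0]
finger_gap: 0.034
```

>>> {"op": "carry_out", "data": {"claw": [0.4,0.4,0.4], "xyz": [[-5,-50,0],[0,0,0],[0,0,0]], "turn": [0,0,0]}}

```text
time_s: 15.08
tool_pos: [0.576, -0.0626, 0.3488]
tcp_rot: [2.332, 2.106, 0.001]
force: [0.0, 0.7, 0.5]
finger_gap: 0.0339
```

```bash
python3 look.py w12
```

```text
15.08 [ 0.576  -0.0626  0.3488] [2.332e+00 2.106e+00 1.000e-03] [0.  0.7 0.5] 0.0339
jaw y [ 9.948e-01 -1.016e-01  3.000e-04] z [ 4.e-04  3.e-04 -1.e+00]
```

View pics/w12.png

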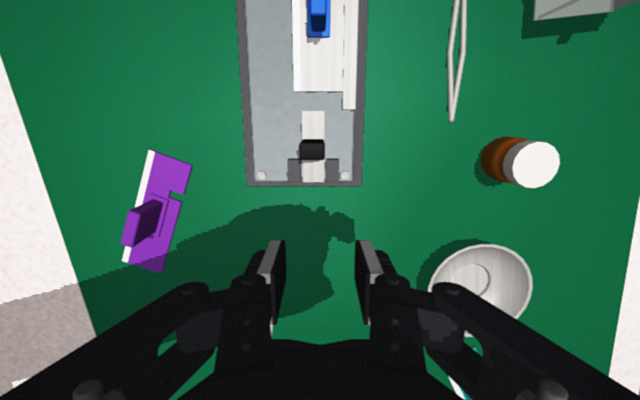

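Run:
```python
from h import *
z=np.load('w12.npz');P=cloud(z['d'],z)
g=cv2.cvtColor(z['im'],cv2.COLOR_RGB2GRAY)
m=np.zeros(g.shape,bool); m[125:165,290:335]=1
m&=(P[...,2]>.068)&(z['d']>0)
q=P[m]; print(m.sum(),np.median(q,0),np.percentile(q,[2,98],0))
r=cv2.minAreaRect((q[:,:2]*1000).astype(np.float32)); print(r)
tcp=np.array([.576,-.0626]);th=-.1022;ex=np.array([np.cos(th),np.sin(th)]);ey=np.array([-ex[1],ex[0]])
d=np.array(r[0])-tcp*1000; print('rel holder',d@ex,d@ey,d)
o=np.array([582.4,94.3]); print('predicted',o+3*ex-115*ey)
im=z['im']; models
```

```text
480 [ 0.57471369 -0.01992735  0.07649698] [[ 0.56527314 -0.02710253  0.07392518]
 [ 0.58420502 -0.01304894  0.07800109]]
((574.6841430664062, -20.17396354675293), (14.059946060180664, 19.611722946166992), 83.96660614013672)
rel holder -5.637387786892389 42.07041606095824 [-1.31585693 42.42603645]
predicted [573.65179539 -20.40601081]
```

>>> {"op": "carry_out", "data": {"claw": [0.4,0.4,0.4,0.4,0.4], "xyz": [[-1.5,42.4,0],[0,0,-45],[0,0,-45],[0,0,-35],[0,0,-10]], "turn": [0,0,0,0,0]}}

```text
time_s: 15.75
tool_pos: [0.5741, -0.0194, 0.2117]
tcp_rot: [-2.328, -2.106, 0.003]
force: [-0.1, 0.5, 0.5]
finger_gap: 0.034
```

>>> {"op": "carry_out", "data": {"claw": [0.4,0.1,0.1,0.1], "xyz": [[0,0,0],[0,0,0],[0,0,0],[0,0,0]], "turn": [0,0,0,0], "newtons": 25}}

```text
time_s: 16.25
tool_pos: [0.5743, -0.0202, 0.2149]
tcp_rot: [-2.331, -2.106, 0.0]
force: [-9.3, 2.9, 8.5]
finger_gap: 0.0199
```

```bash
python3 look.py w13
```

```text
16.25 [ 0.5743 -0.0202  0.2149] [-2.331 -2.106  0.   ] [-9.3  2.9  8.5] 0.0199
jaw y [ 9.948e-01 -1.014e-01 -1.000e-04] z [-1.e-04 -1.e-04 -1.e+00]
```

View pics/w13.png

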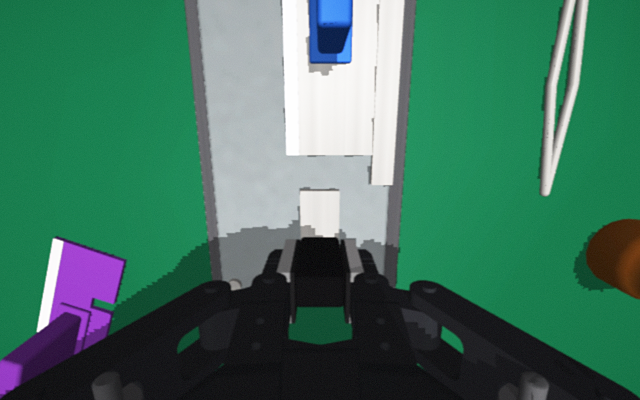

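>>> {"op": "carry_out", "data": {"claw": [0.1,0.1,0.1,0.1,0.1], "xyz": [[-0.4,0,0.3],[0.2,2,0],[0.3,3,0],[0.3,3,0],[0.3,3,0]], "turn": [0,0,0,0,0]}}

```text
time_s: 16.92
tool_pos: [0.5753, -0.0099, 0.2149]
tcp_rot: [2.332, 2.104, -0.001]
force: [-6.5, -1.3, 9.1]
finger_gap: 0.0197
```

>>> {"op": "carry_out", "data": {"claw": [0.1,0.1,0.1,0.1,0.1], "xyz": [[0.3,3,0],[0.3,3,0],[0.3,3,0],[0.3,3,0],[0.3,3,0]], "turn": [0,0,0,0,0]}}

```text
time_s: 17.55
tool_pos: [0.5768, 0.0052, 0.2149]
tcp_rot: [2.332, 2.104, -0.0]
force: [-7.4, -1.7, 7.2]
finger_gap: 0.0196
```

Sliding well (25 mm). Continue to the end stop.

>>> {"op": "carry_out", "data": {"claw": [0.1,0.1,0.1,0.1,0.1], "xyz": [[0.1,3,0],[0.3,3,0],[0.3,3,0],[0.2,2,0],[0.1,1,0]], "turn": [0,0,0,0,0]}}

```text
time_s: 18.18
tool_pos: [0.5779, 0.0172, 0.2149]
tcp_rot: [2.331, 2.104, 0.0]
force: [-5.2, -1.5, 6.1]
finger_gap: 0.0197
```

>>> {"op": "carry_out", "data": {"claw": [0.1,0.1,0.1,0.1,0.1], "xyz": [[0.1,1,0],[0.1,1,0],[0.1,1,0],[0,0.7,0],[0,0,0]], "turn": [0,0,0,0,0]}}

```text
time_s: 18.8
tool_pos: [0.5782, 0.02, 0.2149]
tcp_rot: [2.332, 2.103, -0.001]
force: [-5.1, -6.0, 7.2]
finger_gap: 0.0196
```

>>> {"op": "carry_out", "data": {"claw": [0.1,0.1,0.1], "xyz": [[0,0.5,0],[0,0.5,0],[0,0,0]], "turn": [0,0,0]}}

```text
time_s: 19.18
tool_pos: [0.5783, 0.0202, 0.2149]
tcp_rot: [2.332, 2.102, -0.002]
force: [-6.1, -11.2, 9.5]
finger_gap: 0.0197
```

>>> {"op": "carry_out", "data": {"claw": [0.2,0.3,0.4,0.4,0.4], "xyz": [[0,0,0],[0,0,0],[0,0,0],[0,0,2],[0,0,20]], "turn": [0,0,0,0,0]}}

```text
time_s: 19.8
tool_pos: [0.5778, 0.0221, 0.2357]
tcp_rot: [-2.33, -2.105, 0.002]
force: [-0.4, -0.4, 0.1]
finger_gap: 0.034
```

>>> {"op": "carry_out", "data": {"claw": [0.4,0.4,0.4,0.4,0.4], "xyz": [[0,0,50],[0,0,50],[0,-50,20],[0,0,0],[0,0,0]], "turn": [0,0,0,0,0]}}

```text
time_s: 20.42
tool_pos: [0.5779, -0.0279, 0.3565]
tcp_rot: [2.332, 2.105, 0.001]
force: [-0.3, 0.4, -0.1]
finger_gap: 0.0341
```

```bash
python3 look.py w14
python3 - <<'E'
from h import *
im,d=grab_frame('top'); save('top1',im)
a=cv2.resize(im[120:200,250:370],None,fx=6,fy=6,interpolation=cv2.INTER_CUBIC);save('zh1',a)
im,d=grab_frame('side'); save('side1',im)
z=np.load('w14.npz');P=cloud(z['d'],z)
m=np.zeros(P.shape[:2],bool); m[100:200,280:350]=1
m&=(P[...,2]>.071)&(P[...,2]<.08)&(z['im'].max(2)<70)
q=P[m]; r=cv2.minAreaRect((q[:,:2]*1000).astype(np.float32)); print(r)
E
```

```text
20.42 [ 0.5779 -0.0279  0.3565] [2.332e+00 2.105e+00 1.000e-03] [-0.3  0.4 -0.1] 0.0341
jaw y [ 9.948e-01 -1.021e-01  6.000e-04] z [ 6.e-04  1.e-04 -1.e+00]
((578.2866821289062, 20.04384994506836), (12.66598892211914, 19.254121780395508), 83.72651672363281)
```

View pics/w14.png

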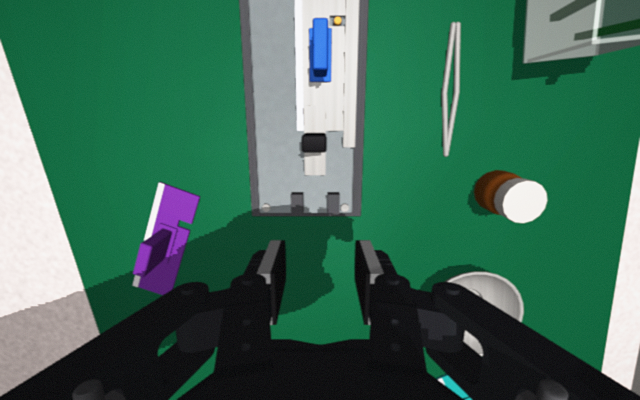

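View pics/top1.png

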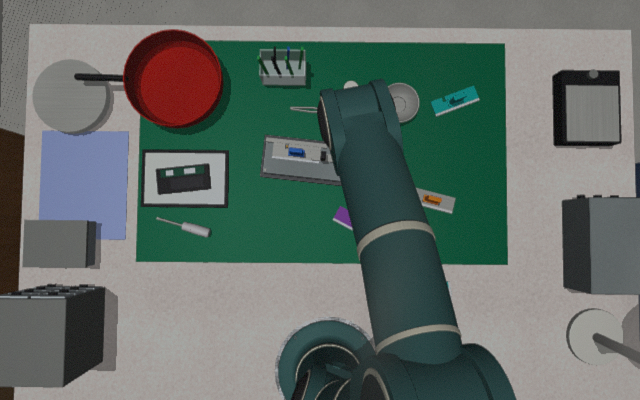

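```bash
python3 -c "
import cv2
a=cv2.imread('pics/w14.png')[0:165,240:380];cv2.imwrite('pics/w14z.png',cv2.resize(a,None,fx=3.6,fy=3.6,interpolation=cv2.INTER_CUBIC))"
```

```text
(no output)
```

View pics/w14z.png

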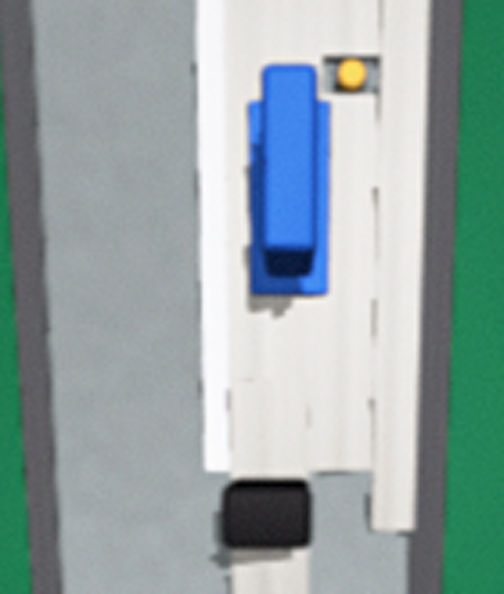

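The zoomed view shows the pin inside the notch at about (350,72). The blade's back edge runs along the fence over its whole length, and the tongue lies over the blade's end with the knob at about (265,513).

```bash
python3 -c "
from rig import ctrl
print(ctrl.job_done())"
```

```text
the job is handed in; nothing more can be done
None
```

The blue-tab blade is fitted in the holder and locked, and I handed the job in at about 20.5 s. No verdict came back.

I picked it up by its tab, laid it on the bed clear of the pin, and lined the notch up with the pin from the wrist camera. Then I slid it in at about 5–6 mm/s until it touched the fence. The highest force I read while fitting the blade was about 9 N on any one axis. I released the blade, gripped the lock knob and pushed it to its end stop. The bar moved 40.4 mm by the camera, and at the stop it held against 11 N without moving further. I then let go and lifted clear.

Last checks:
- **Blade:** In the final wrist picture the pin is inside the notch, the back edge is flush along the visible length of the fence, and the tongue lies over the blade's end.
- **Robot:** It was about 110 mm clear of the knob, and the force reading was near zero.
- **Other things on the bench:** Those I could see were where they started. The final top picture had the arm covering part of the scene, including some of the flux jar, dish, tweezers and purple look-alike. I did not measure any of them again.

No check failed. The measurements disagreed slightly on the holder's angle, -0.104 rad from its outline and about -0.102 rad from the fence up close, and I used the fence value.

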